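Weigh the tack canister on the sprung hook and mark the reading

ROBOT

A 7-joint arm with a two-finger parallel gripper is mounted at the origin on the work surface. World frame = base frame: x ahead of the robot, y to its left, z up, the work surface at z = 0. Lengths are in m, angles in rad, forces in N, time in s.
With the tool pointing down it reaches from about 0.375 to 0.925 m from the base axis. Payload 3.1 kg.
Tool frame: the origin (TCP) lies between the finger pads; the fingertips stand 19 mm ahead of it and the grasp point (between the pads) is the TCP; z points along the fingers, y is the direction in which the jaws open and shut (so a half turn about z gives the same grasp; the last joint's range is limited). The gripper opens to 85 mm and grips with 20 to 120 N. Pads are 22 mm wide; open, the fingers measure 114 mm over their backs; the gripper's body (76 mm by 85 mm) begins 54 mm behind the grasp point. The pads swing forward as they close: fully open they stand 13 mm farther back than shut.
Start: joints at [-1.3, 0.383, 0.044, 1.598, -0.018, 1.161, -0.05], TCP at [0.234, 0.606, 0.25] pointing down, gripper open.
Joint ranges: [-2.61, 2.61], [-0.41, 2.15], [-1.48, 1.57], [0, 2.5], [-1.57, 4.71], [0.05, 1.97], [-2.85, 2.85]. Speed limits (rad/s): [2.79, 2.79, 3.14, 3.14, 3.14, 3.14, 3.14].

INTERFACE

Orientations are given as a unit quaternion [x, y, z, w].
In Python, from bench import move_ptp, movel, move_j, move_gripper, pause, inverse_kinematics, read_camera, camera_params, MotionError, sign_off, look_for, tip_of, read_time_s, read_qpos, read_joint_vel, read_effort, read_eef_pos, read_tcp_rot, read_ft_force, read_ft_torque, read_finger_gap gives the robot as it stands. Calls block until the motion is done:
- move_ptp(position, orientation): joint-space move of the TCP to a pose.
- movel(position, orientation=None, speed=0.15): straight line of the TCP; orientation=None keeps the orientation; speed is the mean speed in m/s.
- move_j(angles): joint-space move.
- move_gripper(opening, effort=None): finger opening in m; effort is the grip in N (None keeps the last); returns when the fingers have stopped.
- pause(seconds).
- inverse_kinematics(position, orientation): joint angles nearest the present ones, or None.
- read_camera(name): name is "side" or "top"; returns the picture (400x640x3 uint8, red, green, blue); there is no depth.
- camera_params(name): a dict with "K" (3x3 intrinsics, pixels), "camera_from_world" (4x4, takes a point from world to camera coordinates). Camera axes: x right, y down, z forward; pixel columns grow to the right and rows downward; lengths in m; the calibration is good to about 2 mm. A picture is of the moment at which its call begins. camera_params takes no time and is no camera call.
A pose or a line that the arm cannot do raises MotionError and nothing moves.
- sign_off(): hands the job in, once; it reports no verdict.
Trained networks look in the newest picture that a camera, given by its name, has taken for a name from the list of things; names that differ only in an ending like _2 or _b are one class to them, and where a whole thing is asked for, a point or a joint stands for the part that bears it (a point fixed in the world has none). Each returns a list of dicts, best first, with "confidence" (0 to 1); they miss things now and then, are a little off and sometimes report something else, mostly with a low value. They report only what shows in the picture. A call takes as long as a camera call.
- look_for(camera, name): "at" ([column, row] in pixels, amid what is visible of it).
- tip_of(camera, name): "at" ([column, row] in pixels: a listed point, or the origin of a listed thing).
Readings, each from a call of its own:
- read_time_s(): time.
- read_qpos(): joint angles.
- read_joint_vel(): joint speeds.
- read_effort(): joint torques, N m.
- read_eef_pos(): TCP position.
- read_tcp_rot(): TCP orientation.
- read_ft_force(): force on the tool from outside, world axes, zero at the start.
- read_ft_torque(): the same for the moment, N m.
- read_finger_gap(): finger opening in m.
Only numpy, scipy, OpenCV 4.12 (cv2) and the standard library are available. Lean on these libraries where they do the work, as an engineer would, in place of code of your own. Each camera call takes 0.05 s, during which the arm holds its last target.

TASK

Hang the lidded tack canister by its wire bail on the sprung hook of the scale, easing its whole weight slowly onto the spring by feel until the hook carries all of it, so that it is never jerked or pulled down hard and hardly moves when you let go. Once the hook has settled, slide the scale's marker until its edge is level with the hook's pointer, so the reading stays marked, and let go, leaving the canister hanging. Leave everything else on the bench alone.

Things in the scene. Friction and masses are not known exactly. Their poses are not given: they have to be found in the camera images.
- canister_grip (a point): centre of the pale wooden grip block on top of the canister's bail: 14 mm thick along its x (pinch here), 26 mm wide along y, 44 mm tall, z up. The underside of the bail's crown is 37 mm below this point, the canister's underside 146 mm below
- canister: the canister: plain round lidded metal, 74 mm across, 50 mm tall, weight different each time, under 8 N (felt when lifted). Origin at the centre of its underside. Rigid 6 mm wire bail: an arch in its x-z plane, legs 60 mm apart, open along y; crown underside 109 mm above the origin, 59 mm above the lid
- hook_seat (a point): top surface of the hook's low point, where the bail's crown must lie. The hook is an 8 mm round bar, 90 mm out from its rail along +y; 19 mm past the seat it ends in an upturned tip 14 mm higher. z up, y from rail to tip. Thread the bail over the tip from the +y side, crown above the tip, lid below the bar, then lower it
- hook (a joint): how far the hook has dipped from its empty level, m; 0 empty, grows downward, end stop at 0.10. Spring 100 N/m (10 mm of dip per newton), lightly damped: it bounces for a second or two if not let down gently
- pointer_tip (a point): free tip of the thin brass pointer on the hook carriage (look only), moves up and down with the hook; 133 mm from the seat along the stand's -y, 36 mm above the seat surface
- marker_edge (a point): tip of the marker's edge, facing the pointer tip with a few mm of gap; level with the pointer is the reading. It is 112 mm along +y from the marker tab's centre, at the same height
- marker_tab (a point): centre of the marker's upright wooden tab: 10 mm thick along x (pinch here), 26 mm wide along y, 36 mm tall; it sticks out 80 mm from the second rail, which is 70 mm beside the hook's rail. The marker slides straight up and down and stays where it is left
- marker (a joint): how far the marker has been slid down from its top stop, m; grows downward, up to 0.12; needs about 3 N to slide. At 0.02 it is level with the pointer of the empty hook
- scale_stand: the scale's stand: two upright steel rails (14 mm, 70 mm apart along y), top beam at 325 to 343 mm, base plate 140 by 150 mm, 12 mm thick, bolted down. Origin on the bench under the hook's rail, y from the rail towards the hook

How it is judged:
By the outcome, as a careful person would: the job done as asked, in the order asked, and still so for the second after the job is handed in, with the robot touching nothing.
It also fails if it takes over 70 s, if anything falls off the work surface, if the arm or the gripper's body presses on something with over 40 N, if the wrist force passes 120 N, or if a joint passes its speed limit or range.

## Working session

There is one attempt and no reset: what is moved stays moved. The work goes in short steps, each a Python script; the robot and the scene stay as the last script left them, time stands still between calls to the robot, and variables do not carry over. Pictures are saved under pics/ and viewed, and the job is handed in when it is done.

```bash
ls; mkdir -p pics; python3 - <<'E'
from bench import *
import cv2, numpy as np
for c in ["side","top"]:
    im=read_camera(c); cv2.imwrite(f"pics/{c}0.png",im[:,:,::-1])
    p=camera_params(c); print(c,np.round(p["K"],1).tolist(),np.round(p["camera_from_world"],3).tolist())
    for n in ["canister_grip","canister","hook_seat","pointer_tip","marker_edge","marker_tab","scale_stand"]:
        print(n,[(np.round(d["at"],1).tolist(),round(d["confidence"],2)) for d in tip_of(c,n)[:3]], [(np.round(d["at"],1).tolist(),round(d["confidence"],2)) for d in look_for(c,n)[:2]])
print(read_time_s(),read_ft_force(),read_eef_pos(),read_tcp_rot())
E
```

```text
pics
side [[476.7, 0.0, 319.7], [0.0, 476.7, 207.6], [0.0, 0.0, 1.0]] [[0.817, -0.577, -0.005, -0.423], [-0.407, -0.57, -0.714, 0.339], [0.409, 0.585, -0.701, 0.836], [0.0, 0.0, 0.0, 1.0]]
canister_grip [([255.4, 178.2], 0.85), ([307.1, 190.4], 0.48)] [([256.6, 210.0], 0.62)]
canister [([262.1, 226.3], 0.65)] [([258.7, 214.8], 0.82), ([334.5, 196.6], 0.68)]
hook_seat [([307.5, 189.8], 0.69), ([412.3, 239.3], 0.32)] [([335.6, 194.4], 0.95)]
pointer_tip [] [([335.1, 195.3], 0.7)]
marker_edge [([361.3, 208.0], 0.94)] [([397.6, 230.0], 0.87)]
marker_tab [([414.2, 239.6], 0.87)] [([399.4, 229.5], 0.93)]
scale_stand [([338.7, 277.2], 0.82)] [([359.6, 248.8], 0.62)]
top [[381.8, 0.0, 317.8], [0.0, 381.8, 195.2], [0.0, 0.0, 1.0]] [[0.003, -0.999, 0.042, -0.017], [-0.983, -0.01, -0.184, 0.541], [0.184, -0.041, -0.982, 0.879], [0.0, 0.0, 0.0, 1.0]]
canister_grip [([232.4, 219.5], 0.56)] [([237.9, 225.9], 0.58)]
canister [([239.0, 223.7], 0.89)] [([236.2, 222.7], 0.9)]
hook_seat [([301.3, 192.8], 0.72)] [([323.6, 187.8], 0.83)]
pointer_tip [] [([320.0, 191.8], 0.57), ([235.7, 225.1], 0.31)]
marker_edge [] [([406.3, 168.1], 0.72), ([235.0, 226.3], 0.38)]
marker_tab [([417.3, 166.8], 0.77)] [([403.0, 170.1], 0.76)]
scale_stand [([332.6, 200.9], 0.76)] [([354.2, 191.3], 0.95)]
1.5 [-0.26199671 -0.19019933 -0.35482332] [0.23430194 0.60631174 0.25026016] [ 1.83338739e-01  9.83049799e-01 -1.21769765e-05 -9.75225929e-07]
```

View pics/side0.png

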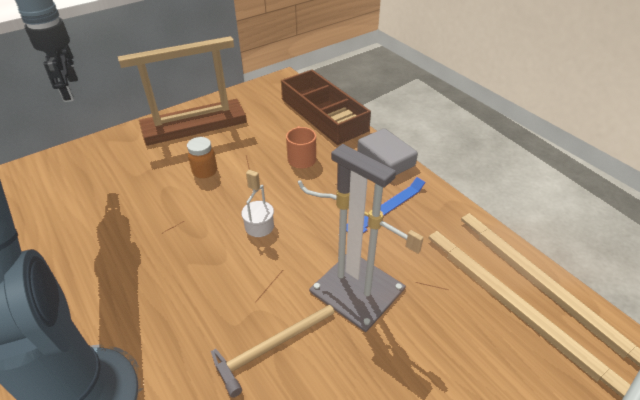

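View pics/top0.png

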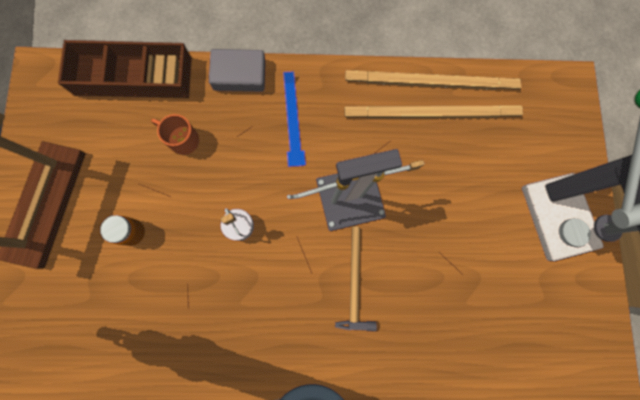

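```bash
cat > h.py <<'E'
from bench import *
import cv2, numpy as np
from scipy.optimize import least_squares
P={c:camera_params(c) for c in ["side","top"]}
def proj(c,X):
    T=np.array(P[c]["camera_from_world"]);K=np.array(P[c]["K"])
    p=K@(T[:3,:3]@np.asarray(X,float)+T[:3,3]); return p[:2]/p[2]
def tri(s,t):
    r=least_squares(lambda X:np.r_[proj("side",X)-s,proj("top",X)-t],[0.6,0.1,0.1])
    return r.x,np.abs(r.fun).max()
def onz(c,uv,z):
    r=least_squares(lambda X:proj(c,[X[0],X[1],z])-uv,[0.6,0.1]); return r.x
def big(c,name,u0,u1,v0,v1,k):
    im=read_camera(c)[v0:v1,u0:u1,::-1]
    cv2.imwrite("pics/"+name,cv2.resize(im,None,fx=k,fy=k,interpolation=cv2.INTER_CUBIC))
E
python3 - <<'E'
from h import *
for n,s,t in [("grip",(255.4,178.2),(232.4,219.5)),("can",(262.1,226.3),(239,223.7)),("seat",(307.5,189.8),(301.3,192.8)),("tab",(414.2,239.6),(417.3,166.8)),("stand",(338.7,277.2),(332.6,200.9))]:
    x,e=tri(s,t);print(n,x.round(4),round(e,1))
big("side","s1.png",210,450,110,290,3)
big("top","t1.png",200,460,110,260,3)
E
```

```text
grip [0.4687 0.1697 0.1595] 0.7
can [ 0.4772  0.1832 -0.0064] 0.2
seat [0.5132 0.0277 0.2094] 1.5
tab [ 0.5651 -0.2022  0.2412] 0.1
stand [ 0.533  -0.0519  0.0048] 1.0
```

View pics/s1.png

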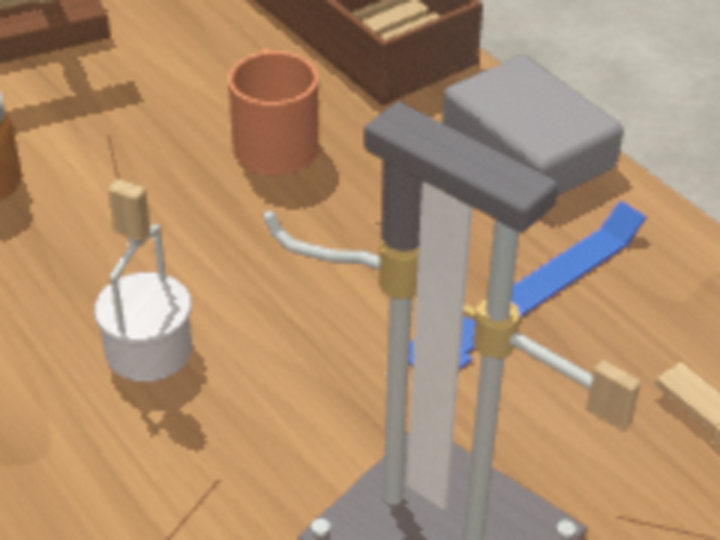

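View pics/t1.png

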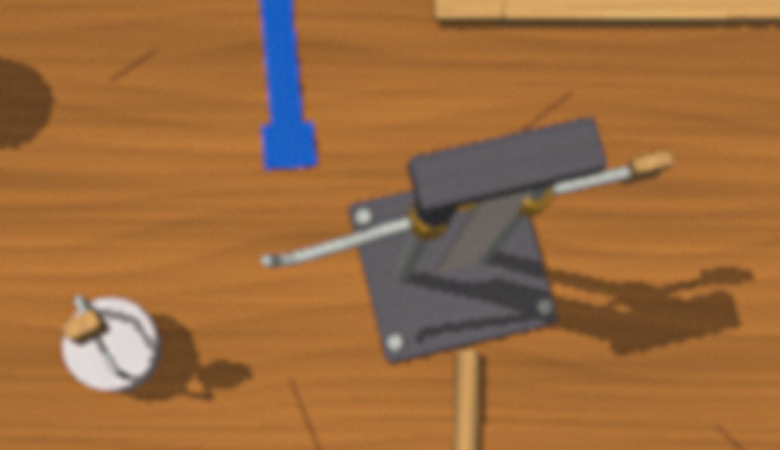

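```bash
python3 - <<'E'
from h import *
for c in P:
    T=np.array(P[c]["camera_from_world"]); print(c,(-T[:3,:3].T@T[:3,3]).round(3))
print(tri((253,180),(228,217.7)))
for c,u in(("side",(253,180)),("top",(228,217.7)),("side",(255.4,178.2)),("top",(232.4,219.5))): print(c,onz(c,u,0.146).round(4))
for c,u in(("side",(262.1,226.3)),("top",(239,223.7))): print(c,onz(c,u,0.0).round(4))
# lid centres
print(onz("side",(258.2,211.5),.05),onz("top",(236.7,224.2),.05))
big("side","s2.png",235,285,160,240,7)
big("top","t2.png",210,270,200,250,10)
f=[];
for i in range(12): f.append(np.r_[read_ft_force()]); pause(0.02)
f=np.array(f);print(f.mean(0),f.std(0),read_time_s())
E
```

```text
side [ 0.142 -0.539  0.826]
top [0.371 0.024 0.963]
(array([0.47182247, 0.18299139, 0.14415457]), np.float64(0.5826641810006947))
side [0.4697 0.1815]
top [0.4727 0.1822]
side [0.4769 0.1836]
top [0.469  0.1727]
side [0.4751 0.1775]
top [0.4761 0.1824]
[0.47128503 0.1799259 ] [0.46935846 0.17953961]
[-0.01454702  0.00422462  0.16457984] [0.59171443 0.60486935 0.46581753] 1.9
```

View pics/s2.png

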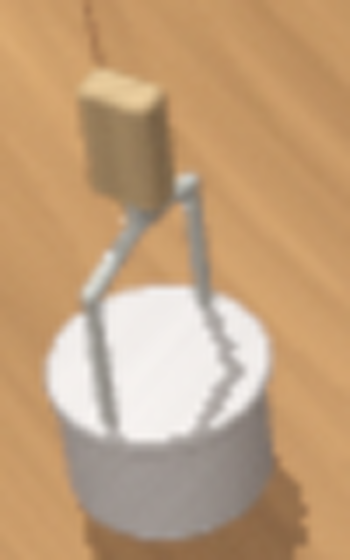

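View pics/t2.png

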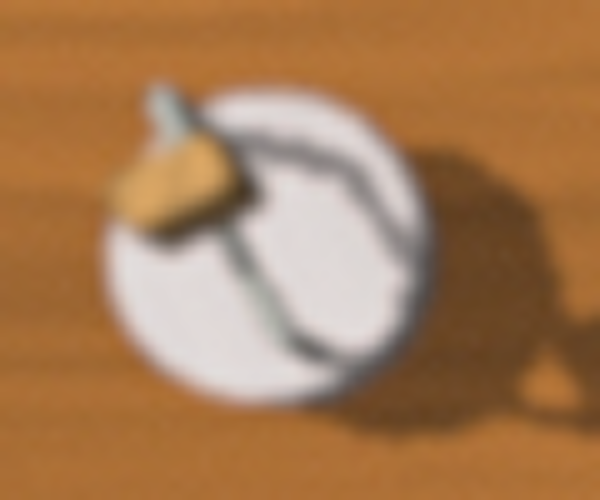

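```bash
cat >> h.py <<'E'
def Rz(a): return np.array([[np.cos(a),-np.sin(a),0],[np.sin(a),np.cos(a),0],[0,0,1]])
def draw(c,name,segs,box,k,im=None):
    u0,u1,v0,v1=box
    im=(read_camera(c) if im is None else im)[v0:v1,u0:u1,::-1]
    im=cv2.resize(im,None,fx=k,fy=k,interpolation=cv2.INTER_CUBIC)
    for a,b,col in segs:
        p=[tuple(int(round(q)) for q in ((proj(c,X)-[u0,v0]+.5)*k-.5)) for X in (a,b)]
        cv2.line(im,p[0],p[1],col,1,cv2.LINE_AA)
    cv2.imwrite("pics/"+name,im)
def boxsegs(o,R,lo,hi,col):
    import itertools
    C=[np.array([(lo,hi)[b][i] for i,b in enumerate(bs)]) for bs in itertools.product((0,1),repeat=3)]
    return [(o+R@a,o+R@b,col) for i,a in enumerate(C) for b in C[i+1:] if np.sum(a!=b)==1]
def circ(o,R,r,z,col,n=36):
    p=[o+R@np.array([r*np.cos(t),r*np.sin(t),z]) for t in np.linspace(0,2*np.pi,n)]
    return [(p[i],p[i+1],col) for i in range(n-1)]
def cansegs(o,R,sh=.095):
    g=(0,255,0);r=(0,0,255)
    w=lambda *p:o+R@np.array(p)
    return boxsegs(o,R,(-.007,-.013,.124),(.007,.013,.168),g)+circ(o,R,.037,.05,r)+circ(o,R,.037,0,r)+[(w(-.03,0,.05),w(-.03,0,sh),g),(w(.03,0,.05),w(.03,0,sh),g),(w(-.03,0,sh),w(0,0,.112),g),(w(.03,0,sh),w(0,0,.112),g)]
E
cat > fitc.py <<'E'
from h import *
obs=[("top",(236.55,224.35),lambda o,R,s:o+R@[0,0,.05],2),("side",(257.2,211.3),lambda o,R,s:o+R@[0,0,.05],2),
("top",(227.75,217.75),lambda o,R,s:o+R@[0,0,.168],1),("side",(252.3,172.7),lambda o,R,s:o+R@[0,0,.168],1),
("side",(247.4,202.1),lambda o,R,s:o+R@[-.03,0,s],1),("side",(261.7,185.3),lambda o,R,s:o+R@[.03,0,s],1),
("top",(225.5,209.35),lambda o,R,s:o+R@[.03,0,s],1)]
def f(q):
    o=np.array([q[0],q[1],0]);R=Rz(q[2]);return np.concatenate([w*(proj(c,g(o,R,q[3]))-u) for c,u,g,w in obs])
r=least_squares(f,[.47,.18,.5,.095],loss="soft_l1");print(r.x.round(4),np.degrees(r.x[2]),r.fun.round(1))
o=np.array([r.x[0],r.x[1],0]);R=Rz(r.x[2]);S=cansegs(o,R,r.x[3])
draw("side","s3.png",S,(235,285,160,240),7);draw("top","t3.png",S,(210,270,200,250),10)
E
python3 fitc.py
```

```text
[0.4693 0.1803 0.5116 0.1075] 29.31277899011545 [-0.3 -0.3  0.3  0.9 -0.9  0.3 -0.3 -0.1  0.3 -0.2  0.  -0.   0.5  0.4]
```

View pics/s3.png

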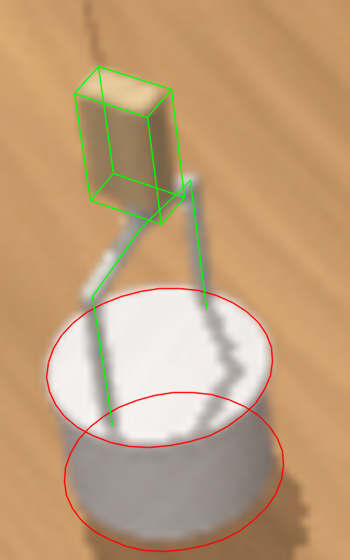

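View pics/t3.png

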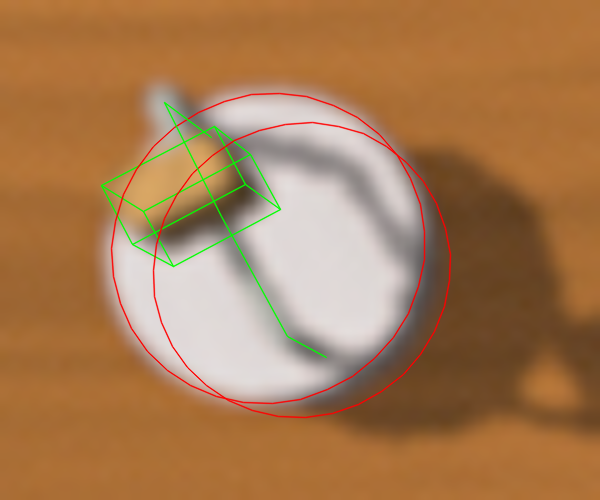

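```bash
python3 - <<'E'
from h import *
big("side","s4.png",295,430,140,330,4)
big("top","t4.png",280,435,145,235,5)
E
```

```text
(no output)
```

View pics/s4.png

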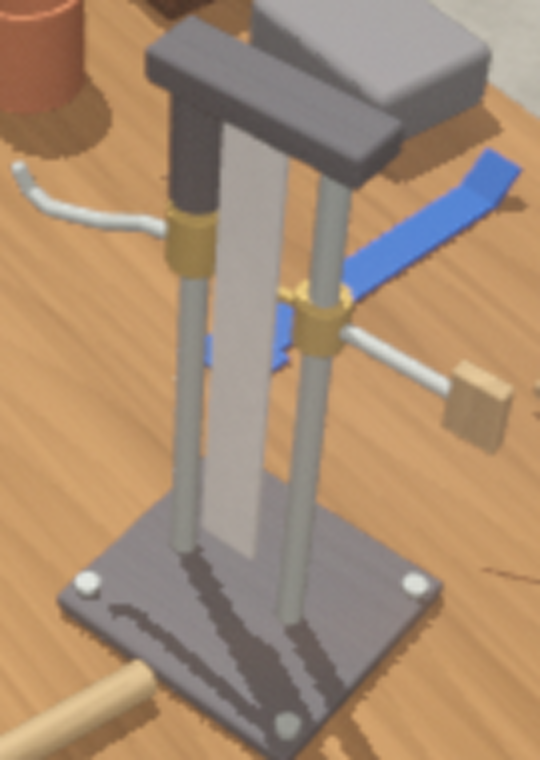

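View pics/t4.png

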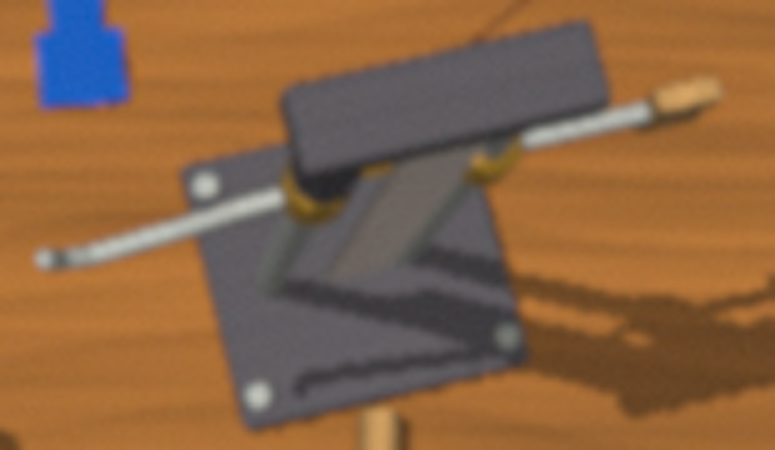

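```bash
cat > fits.py <<'E'
from h import *
s=lambda a,b:((a+.5)/4-.5+295,(b+.5)/4-.5+140); t=lambda a,b:((a+.5)/5-.5+280,(b+.5)/5-.5+145)
# q: x y yaw hz mz sy  px0 px1 py0 py1 bw yb0 yb1
N="x y yaw hz mz sy px0 px1 py0 py1 bw yb0 yb1 bx".split()
obs=[("side",s(185,549),lambda q:(0,0,.012)),("side",s(290,622),lambda q:(0,-.07,.012)),
("side",s(20,170),lambda q:(0,q["sy"]+.019,q["hz"]+.012)),("top",t(44,259),lambda q:(0,q["sy"]+.019,q["hz"]+.012)),
("side",s(482,381),lambda q:(0,-.15,q["mz"]+.018)),("top",t(686,94),lambda q:(0,-.15,q["mz"]+.018)),
("side",s(60,600),lambda q:(q["px0"],q["py1"],.012)),("top",t(247,426),lambda q:(q["px0"],q["py1"],.012)),
("side",s(285,748),lambda q:(q["px0"],q["py0"],.012)),("top",t(525,357),lambda q:(q["px0"],q["py0"],.012)),
("side",s(440,585),lambda q:(q["px1"],q["py0"],.012)),
("top",t(184,172),lambda q:(q["px1"],q["py1"],.012)),
("side",s(148,55),lambda q:(-q["bw"]+q["bx"],q["yb1"],.343)),("top",t(303,177),lambda q:(-q["bw"]+q["bx"],q["yb1"],.343)),
("side",s(192,18),lambda q:(q["bw"]+q["bx"],q["yb1"],.343)),("top",t(285,92),lambda q:(q["bw"]+q["bx"],q["yb1"],.343)),
("side",s(362,160),lambda q:(-q["bw"]+q["bx"],q["yb0"],.343)),("top",t(608,100),lambda q:(-q["bw"]+q["bx"],q["yb0"],.343)),
("side",s(400,128),lambda q:(q["bw"]+q["bx"],q["yb0"],.343)),("top",t(590,22),lambda q:(q["bw"]+q["bx"],q["yb0"],.343)),
]
def W(q,p): return np.array([q["x"],q["y"],0])+Rz(q["yaw"])@np.array(p)
def f(v):
    q=dict(zip(N,v)); return np.concatenate([proj(c,W(q,g(q)))-u for c,u,g in obs])
r=least_squares(f,[.53,-.05,.2,.21,.24,.09,-.07,.07,-.11,.04,.02,-.09,.02,0],loss="soft_l1")
q=dict(zip(N,r.x))
if __name__=="__main__":
    print({k:round(float(v),4) for k,v in q.items()}); print(r.fun.reshape(-1,2).round(1).tolist())
    hz,mz,sy=q["hz"],q["mz"],q["sy"];g=(0,255,0);o=W(q,(0,0,0));R=Rz(q["yaw"])
    S=boxsegs(o,R,(-.005,-.163,mz-.018),(.005,-.137,mz+.018),g)+boxsegs(o,R,(q["px0"],q["py0"],0),(q["px1"],q["py1"],.012),g)
    S+=[(W(q,(0,a,.012)),W(q,(0,a,.325)),g) for a in(0,-.07)]
    S+=[(W(q,(0,.02,hz)),W(q,(0,sy,hz)),(0,0,255)),(W(q,(0,sy,hz)),W(q,(0,sy+.019,hz+.014)),(0,0,255)),(W(q,(0,sy-.133,hz+.036)),W(q,(0,sy-.10,hz+.036)),(0,0,255)),(W(q,(0,-.038,mz)),W(q,(0,-.07,mz)),(255,0,0))]
    draw("side","s5.png",S,(295,430,140,330),4);draw("top","t5.png",S,(280,435,145,235),5)
E
python3 fits.py
```

```text
{'x': 0.5332, 'y': -0.0548, 'yaw': 0.2444, 'hz': 0.2027, 'mz': 0.2298, 'sy': 0.0902, 'px0': -0.0668, 'px1': 0.0665, 'py0': -0.1169, 'py1': 0.028, 'bw': 0.0141, 'yb0': -0.0883, 'yb1': 0.0186, 'bx': -0.0007}
[[-0.3, -1.1], [-0.1, -1.6], [-0.2, -0.1], [0.3, 0.5], [0.7, 0.2], [0.5, 0.2], [0.2, -1.3], [0.2, -0.2], [-0.1, 1.7], [0.1, 0.1], [-0.4, -0.3], [0.1, -0.1], [-0.3, -1.8], [1.0, -0.8], [-0.5, -0.5], [0.4, 0.2], [-0.4, -0.2], [0.8, 0.4], [0.6, -1.2], [-0.2, 0.4]]
```

View pics/s5.png

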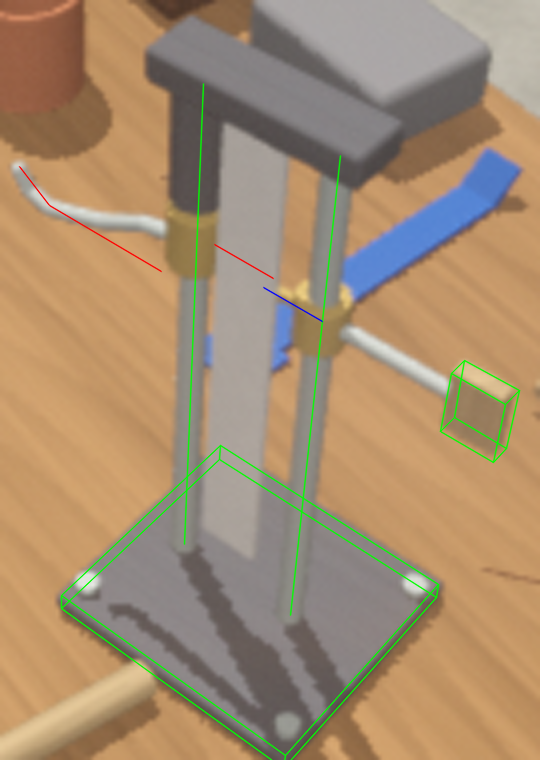

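View pics/t5.png

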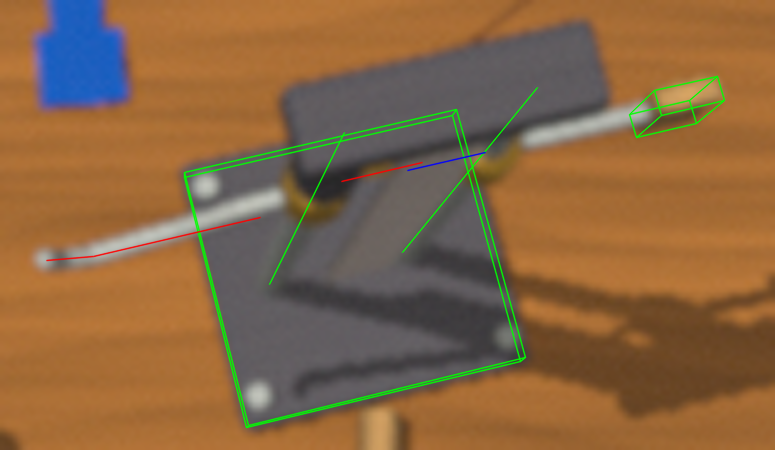

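```bash
cat >> h.py <<'E'
def down(a):
    y=np.array([np.cos(a),np.sin(a),0]);z=np.array([0,0,-1.]);x=np.cross(y,z)
    from scipy.spatial.transform import Rotation as Ro
    return Ro.from_matrix(np.c_[x,y,z]).as_quat()
CAN=np.array([.4693,.1803]);CA=0.5116
ST=np.array([.5332,-.0548,0]);SA=.2444
def stw(x,y,z): return ST+Rz(SA)@np.array([x,y,z])
def fz(n=20,dt=0.0):
    f=[]
    for _ in range(n):
        f.append(read_ft_force()); 
        if dt: pause(dt)
    return np.mean(f,0),np.std(f,0)
E
python3 - <<'E'
from h import *
print(fz(10),read_time_s())
print(tri(((230+.5)/4-.5+295,540/4+140),(355/5+280,280/5+145)))
for nm,p,a in [("can",(*CAN,.246),CA),("cang",(*CAN,.146),CA),("app",stw(0,.15,.272),SA),("hook",stw(0,.09,.272),SA),("low",stw(0,.09,.16),SA),("taba",stw(0,-.155,.36),SA),("tab",stw(0,-.155,.23),SA),("tabl",stw(0,-.155,.13),SA)]:
    for k in (0,np.pi):
        j=inverse_kinematics(p,down(a+k)); print(nm,k>0,None if j is None else np.round(j,2))
E
```

```text
(array([ 0.19617358, -0.19322077,  0.30100417]), array([2.77555756e-17, 2.77555756e-17, 5.55111512e-17])) 2.2
(array([ 0.52877052, -0.09435861,  0.0591354 ]), np.float64(0.9452249384205231))
can False [-0.87  0.11  0.45  1.97 -0.05  1.08  0.11]
can True [-1.65  0.35  1.42  1.99 -0.39  1.13 -2.69]
cang False [-0.84  0.25  0.44  2.06 -0.14  0.87  0.19]
cang True [-1.52  0.69  1.38  2.08 -0.79  1.07 -2.37]
app False [-0.81  0.08  0.58  1.94 -0.05  1.13  0.03]
app True [-1.5   0.28  1.43  1.96 -0.3   1.16 -2.84]
hook False [-0.76  0.1   0.66  1.93 -0.07  1.13  0.17]
hook True [-1.35  0.32  1.42  1.94 -0.35  1.17 -2.69]
low False [-0.71  0.27  0.64  2.03 -0.2   0.9   0.28]
low True [-1.21  0.67  1.39  2.05 -0.76  1.09 -2.36]
taba False [-0.63  0.43  1.22  1.61 -0.41  1.39  0.87]
taba True [-0.69  0.55  1.39  1.61 -0.54  1.44 -2.16]
tab False [-0.5   0.48  1.01  1.76 -0.45  1.15  0.89]
tab True [-0.66  0.75  1.38  1.77 -0.77  1.3  -1.99]
tabl False [-0.46  0.64  0.98  1.84 -0.63  1.01  1.02]
tabl True [-0.63  0.97  1.37  1.84 -1.02  1.25 -1.84]
```

```bash
python3 - <<'E'
from h import *
move_gripper(.06,40)
move_ptp((*CAN,.225),down(CA)); f0=fz(8,.02);print("free",f0[0].round(2),read_eef_pos().round(4))
movel((*CAN,.146),speed=.08)
print(read_ft_force().round(2),read_time_s())
big("side","s6.png",215,295,130,240,6)
move_gripper(0.0,40)
print(read_finger_gap(),read_ft_force().round(2),read_time_s())
big("side","s7.png",215,295,130,240,6)
E
```

```text
free [ 0.01  0.16 -0.14] [0.4691 0.182  0.225 ]
[-0.14  0.61 -0.25] 5.625
0.013633986311412797 [ 0.52 -0.14  0.38] 6.15
```

View pics/s7.png

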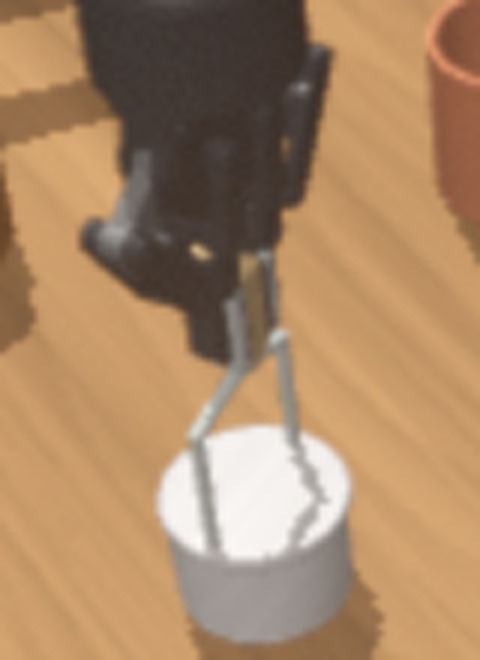

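The picture shows the block between the pads (around pixel 258,180) with the canister upright. I'll lift it and weigh it.

```bash
python3 - <<'E'
from h import *
p=read_eef_pos(); print(p.round(4))
movel((p[0],p[1],.20),speed=.06)
pause(.3)
f=fz(30,.02);print("W",f[0].round(3),f[1].round(2),read_finger_gap(),read_time_s())
movel((p[0],p[1],.277),speed=.12)
move_ptp(stw(0,.155,.277),down(SA))
print(read_eef_pos().round(4),stw(0,.155,.277).round(4),read_time_s())
big("side","s8.png",230,350,110,260,5)
big("top","t8.png",220,360,140,240,5)
E
```

```text
[0.4695 0.1805 0.1462]
W [-0.163 -0.078 -2.449] [0.51 0.45 0.49] 0.013396232731366812 8.05
[0.4954 0.0932 0.2759] [0.4957 0.0956 0.277 ] 9.2917
```

View pics/s8.png

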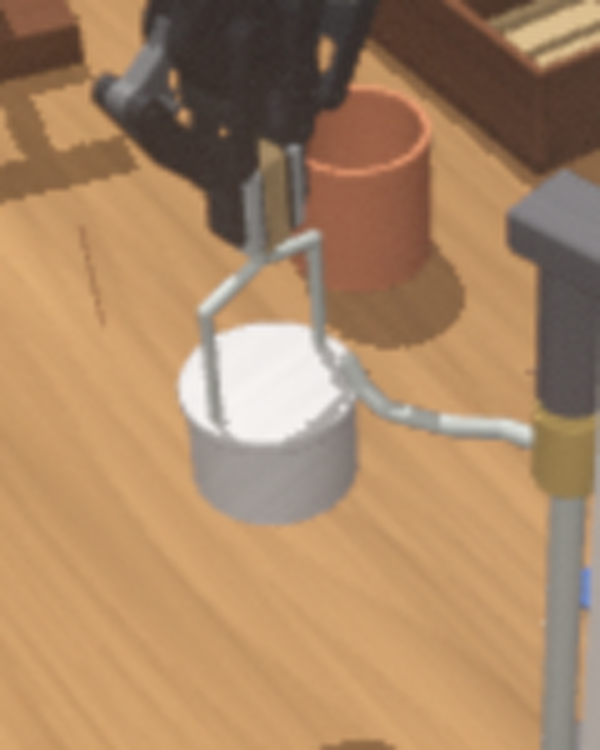

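View pics/t8.png

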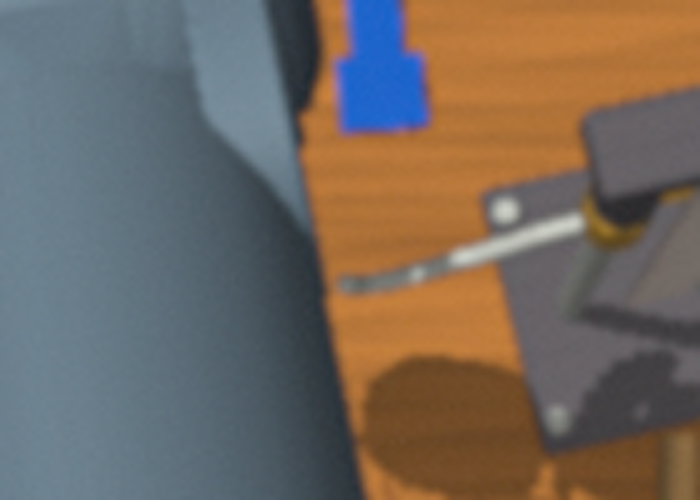

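```bash
python3 - <<'E'
from h import *
p=read_eef_pos();print(p.round(4), proj("side",(p[0],p[1],p[2]-.096)))
print(onz("side",(283.0,186.2),p[2]-.096))
o=np.array([p[0],p[1],p[2]-.146]);R=Rz(SA)
S=cansegs(o,R,.1075)+[(stw(0,.02,.2027),stw(0,.09,.2027),(255,0,0)),(stw(0,.09,.2027),stw(0,.109,.2167),(255,0,0))]
draw("side","s9.png",S,(230,350,110,260),5)
E
```

```text
[0.495  0.0962 0.2761] [282.92148581 185.08192566]
[0.49333782 0.09322932]
```

View pics/s9.png

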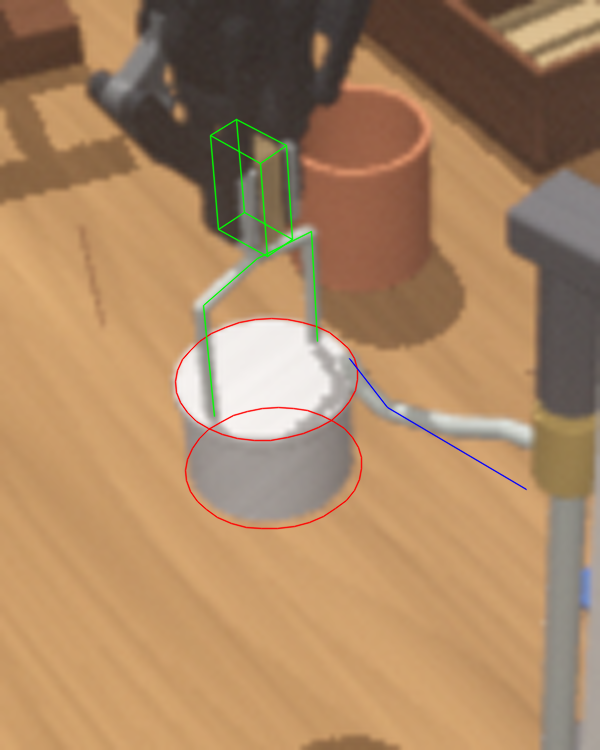

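```bash
cat > lower.py <<'E'
from h import *
import json
q=down(SA); p=stw(0,.09,.277)
movel(p,q,speed=.05); movel((p[0],p[1],.252),speed=.05); pause(.3)
D=[]
def res(v,D):
    D=np.array(D); return np.r_[(D[:,1]-(-v[0]+100*np.maximum(0,v[1]-D[:,0])))/(.5/np.sqrt(D[:,2])),(v[0]-2.449)/.09]
def samp(n):
    z=[];f=[]
    for _ in range(n):
        pause(.02); z.append(read_eef_pos()[2]); f.append(read_ft_force())
    D.append((float(np.mean(z)),float(np.mean(f,0)[2]),n)); return np.mean(f,0)
samp(20)
zt=.252
while True:
    zt-=.0015 if zt<.2485 else .0025
    movel((p[0],p[1],zt),speed=.012)
    f=samp(12)
    best=min((least_squares(res,[2.45,z0],args=(D,)) for z0 in (.250,.245,.24,.235,.23,zt+.001)),key=lambda r:r.cost)
    W,zc=best.x; pred=-W+100*max(0,zc-D[-1][0])
    print(round(D[-1][0],4),f.round(2),"W %.2f zc %.4f pred %.2f"%(W,zc,pred))
    if zt<.205 or pred>-.3: break
    if abs(f[0])>4 or abs(f[1])>4 or f[2]>1.2: print("odd");break
json.dump(D,open("D.json","w")); print(read_time_s())
big("side","s10.png",230,430,120,270,4)
E
python3 lower.py
```

```text
0.2495 [-0.01 -0.03 -2.54] W 2.45 zc 0.2450 pred -2.45
0.247 [-0.07  0.18 -2.22] W 2.45 zc 0.2493 pred -2.22
0.2455 [ 0.18  0.24 -2.55] W 2.43 zc 0.2300 pred -2.43
0.244 [-0.14 -0.19 -2.58] W 2.45 zc 0.2432 pred -2.45
0.2425 [ 0.01  0.24 -2.38] W 2.45 zc 0.2431 pred -2.38
0.241 [ 0.09 -0.26 -2.19] W 2.45 zc 0.2433 pred -2.21
0.2395 [-0.05 -0.22 -2.28] W 2.44 zc 0.2423 pred -2.16
0.238 [ 0.14 -0.03 -2.1 ] W 2.44 zc 0.2420 pred -2.04
0.2365 [ 0.34 -0.3  -1.86] W 2.44 zc 0.2421 pred -1.88
0.235 [ 0.36 -0.21 -1.64] W 2.44 zc 0.2423 pred -1.72
0.2335 [ 0.45 -0.09 -1.48] W 2.45 zc 0.2426 pred -1.54
0.232 [ 0.69 -0.3  -1.34] W 2.45 zc 0.2426 pred -1.39
0.2305 [ 0.21 -0.18 -1.45] W 2.44 zc 0.2422 pred -1.27
0.229 [ 0.57 -0.12 -1.17] W 2.44 zc 0.2422 pred -1.12
0.2275 [ 0.38 -0.07 -1.05] W 2.44 zc 0.2421 pred -0.98
0.226 [ 0.43 -0.28 -0.77] W 2.44 zc 0.2422 pred -0.83
0.2245 [ 0.74 -0.07 -0.8 ] W 2.44 zc 0.2421 pred -0.69
0.223 [ 0.43 -0.22 -0.62] W 2.44 zc 0.2420 pred -0.54
0.2215 [ 0.64  0.03 -0.45] W 2.44 zc 0.2420 pred -0.40
0.22 [ 0.64 -0.29 -0.08] W 2.44 zc 0.2421 pred -0.24
21.8417
```

View pics/s10.png

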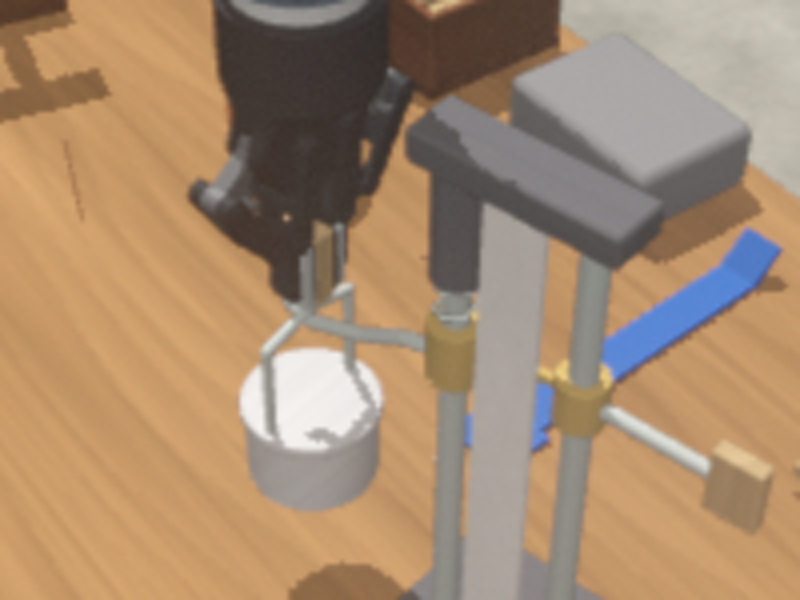

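```bash
python3 - <<'E'
from h import *
p=stw(0,.09,.2195)
for dx in (.001,.002,.003):
    p=stw(dx,.09,.2193-.0003*dx*1000)
    movel(p,speed=.006); pause(.15)
    f=fz(14,.02)[0]; print(dx,(Rz(SA).T@f).round(2),read_eef_pos().round(4))
    if (Rz(SA).T@f)[0]<.1: break
print(read_time_s(),read_ft_torque())
E
```

```text
0.001 [-1.26 -0.71 -0.39] [0.5122 0.0326 0.2189]
22.6583 [-0.25670381  0.35551234  0.00693202]
```

```bash
python3 - <<'E'
from h import *
dx,dy=.001,0
z=.2189
for k in range(5):
    f=Rz(SA).T@fz(14,.02)[0]; print(round(dx*1e3,2),round(dy*1e3,2),f.round(2),read_eef_pos().round(4))
    if abs(f[0])<.25 and abs(f[1])<.3: break
    dx+=np.clip(f[0]*.0004,-.0006,.0006); dy+=np.clip(f[1]*.0004,-.0005,.0005)
    movel(stw(dx,.09+dy,z),speed=.005); pause(.15)
print(read_time_s())
E
```

```text
1.0 0.0 [-1.17 -0.88 -0.14] [0.5123 0.0327 0.2189]
0.53 -0.35 [-0.96  0.09 -0.29] [0.5122 0.0326 0.219 ]
0.15 -0.32 [ 0.86  0.42 -0.07] [0.512  0.0323 0.2191]
0.49 -0.15 [ 0.9  -0.31 -0.21] [0.512  0.0324 0.2189]
0.85 -0.27 [-0.21 -0.18 -0.22] [0.5121 0.0324 0.2188]
25.4417
```

```bash
python3 - <<'E'
from h import *
movel(stw(.00085,.0897,.2178),speed=.005); pause(.2)
print((Rz(SA).T@fz(25,.02)[0]).round(2),read_eef_pos().round(4))
move_gripper(.018,20); print(read_finger_gap()); pause(.3)
big("side","s11.png",230,430,120,270,4)
move_gripper(.045,20)
pause(.3)
print(fz(5,.02)[0].round(2),read_time_s())
big("side","s12.png",230,430,120,270,4)
E
```

```text
[-0.96 -0.01  0.04] [0.5122 0.0324 0.2177]
0.01794763339641745
[-0.16  0.04  0.18] 27.7583
```

View pics/s11.png

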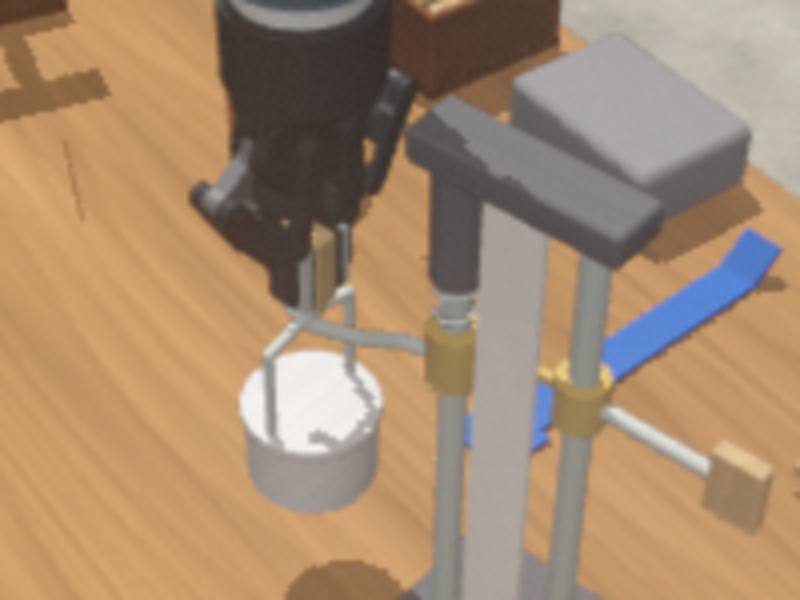

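View pics/s12.png

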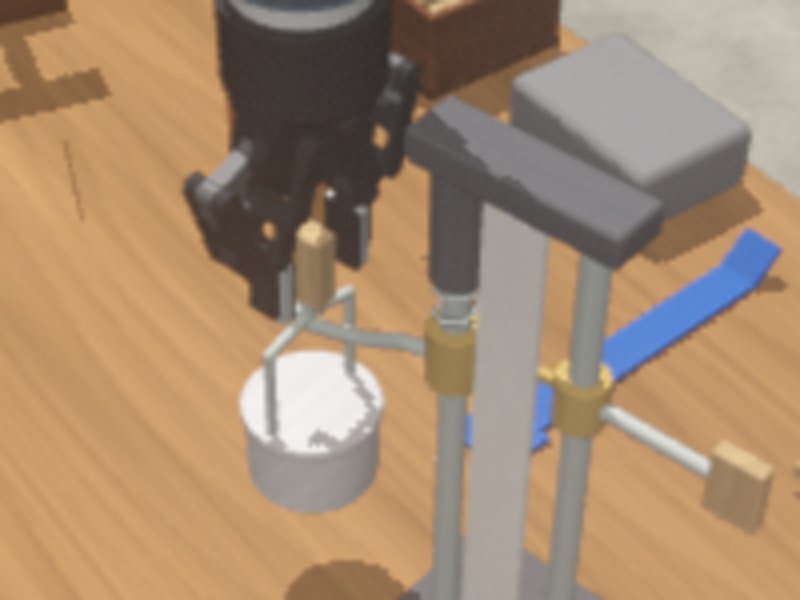

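```bash
python3 - <<'E'
from h import *
movel(stw(.0008,.0897,.30),speed=.1)
q=down(SA)
for p in [stw(0,.0897,.42),stw(0,-.155,.42),stw(0,-.155,.3)]: 
    j=inverse_kinematics(p,q); print(None if j is None else np.round(j,2))
movel(stw(0,.0897,.42),speed=.2)
print(read_time_s())
im=read_camera("side")
for n in ["canister_grip","hook_seat","pointer_tip","marker_edge","marker_tab","canister"]:
    print(n,[(np.round(d["at"],1).tolist(),round(d["confidence"],2)) for d in tip_of("side",n)[:2]])
hz=.2049;ps=hz+.036-.0244;mz=.232;g=(0,255,0)
c=stw(0,.09,hz-.0244-.109)
S=boxsegs(stw(0,0,0),Rz(SA),(-.005,-.163,mz-.018),(.005,-.137,mz+.018),g)+[(stw(0,-.043,ps),stw(0,-.02,ps),(0,0,255)),(stw(0,-.038,mz),stw(0,-.07,mz),(255,0,0))]+cansegs(c,Rz(SA),.1075)
draw("side","s13.png",S,(230,430,120,270),4,im)
big("top","t13.png",270,430,140,240,5)
print(read_time_s())
E
```

```text
[-0.74 -0.01  0.6   1.71  0.    1.44  0.1 ]
[-0.4   0.26  0.84  1.51 -0.19  1.46  0.69]
[-0.37  0.33  0.81  1.68 -0.25  1.24  0.74]
29.5333
canister_grip [([307.5, 182.4], 0.79)]
hook_seat [([307.0, 198.2], 0.88)]
pointer_tip []
marker_edge [([359.4, 208.8], 0.83)]
marker_tab [([412.3, 237.4], 0.89)]
canister [([311.0, 239.6], 0.72), ([308.9, 199.3], 0.64)]
29.9333
```

View pics/s13.png

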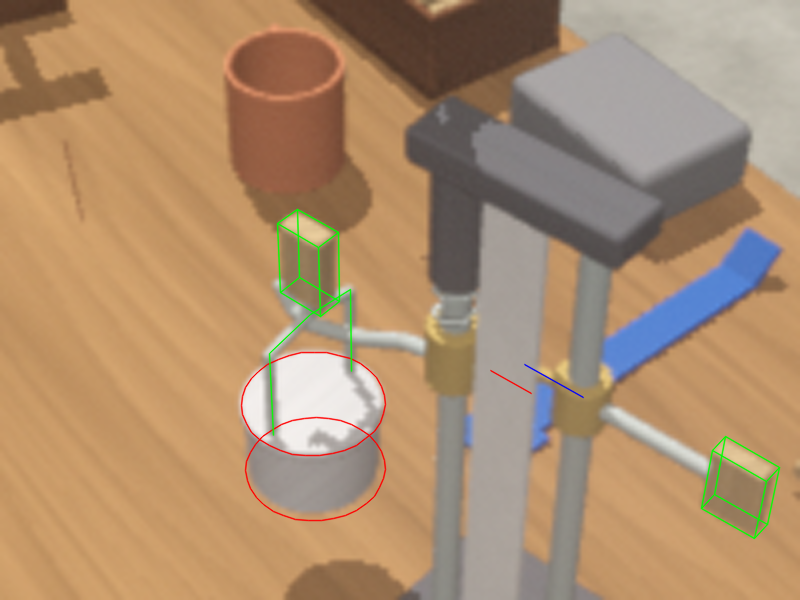

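View pics/t13.png

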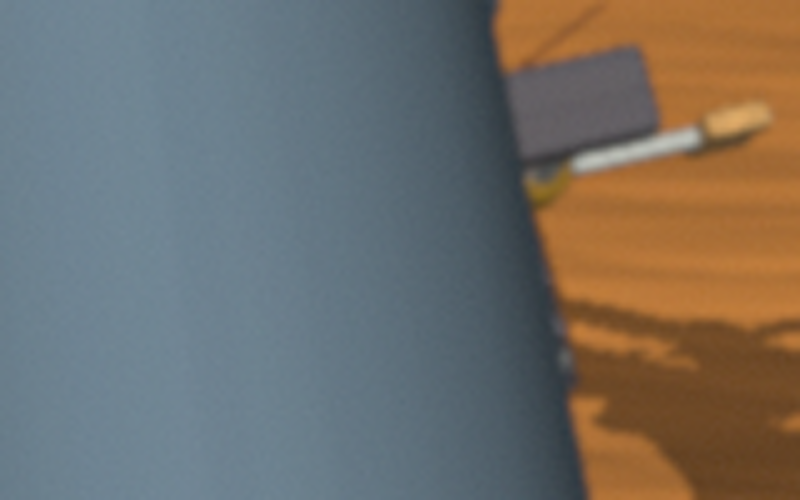

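```bash
python3 - <<'E'
from h import *
q=down(SA)
move_gripper(0,20)
movel(stw(0,-.152,.42),q,speed=.25)
movel(stw(0,-.152,.276),speed=.12); pause(.2)
print(fz(8,.02)[0].round(2),read_eef_pos().round(4),read_finger_gap())
z=.276
while z>.25:
    z-=.001; movel(stw(0,-.152,z),speed=.015)
    f=fz(6,.02)[0]; print(round(read_eef_pos()[2],4),f.round(2))
    if f[2]>1.0: break
f=fz(10,.02)[0]; print("contact",read_eef_pos().round(4),f.round(2),read_time_s())
big("side","s14.png",330,450,130,280,4)
movel(stw(0,-.152,z+.03),speed=.1)
print(read_time_s())
E
```

```text
[ 0.3  -0.04 -0.14] [ 0.5701 -0.2023  0.2763] -0.00015771649039596263
0.2749 [ 0.26 -0.04  0.32]
0.274 [-0.13 -0.12  0.06]
0.273 [-0.04 -0.19 -0.13]
0.272 [ 0.4   0.29 -0.23]
0.271 [ 0.21  0.23 -0.16]
0.27 [-0.42  0.11  0.32]
0.269 [0.5  0.25 0.09]
0.2681 [ 0.17 -0.03  0.67]
0.2671 [-0.43  0.1   1.63]
contact [ 0.5701 -0.2024  0.2672] [ 0.1  -0.04  1.91] 36.55
37.05
```

View pics/s14.png

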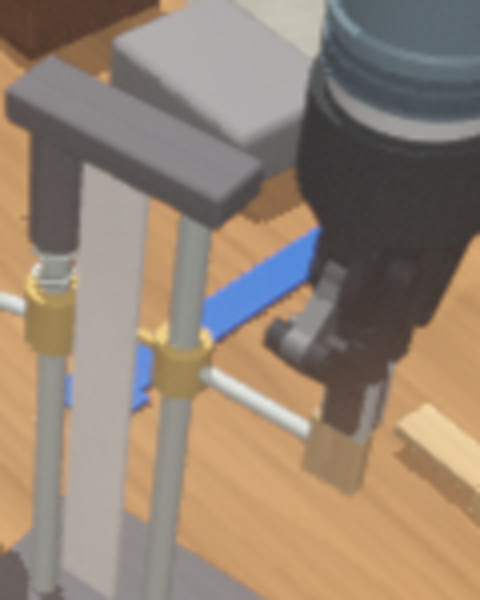

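```bash
python3 - <<'E'
from h import *
y=-.153
move_gripper(.04,30)
movel(stw(0,y,.2313),speed=.08)
move_gripper(0,30); pause(.1)
z0=read_eef_pos()[2]; print(z0,read_finger_gap(),fz(5,.02)[0].round(2))
zt=z0-.0148   # actual travel wanted
cmd=z0-.0148
movel(stw(0,y,cmd),speed=.02); pause(.2)
for k in range(3):
    z=np.mean([read_eef_pos()[2]]); f=fz(6,.02)[0]; print(round(z,5),round(zt,5),f.round(2))
    if abs(z-zt)<.0003: break
    cmd+=zt-z; movel(stw(0,y,cmd),speed=.01); pause(.2)
print(read_time_s())
big("side","s15.png",280,440,130,280,4)
move_gripper(.04,30); pause(.1)
movel(stw(0,y,.30),speed=.1)
big("side","s16.png",280,440,130,280,4)
print(read_time_s())
E
```

```text
0.23192555895056824 0.009675378018523386 [ 0.54 -0.11  2.21]
0.21685 0.21713 [ 5.12 -1.87 -1.75]
40.2
41.775
```

View pics/s16.png

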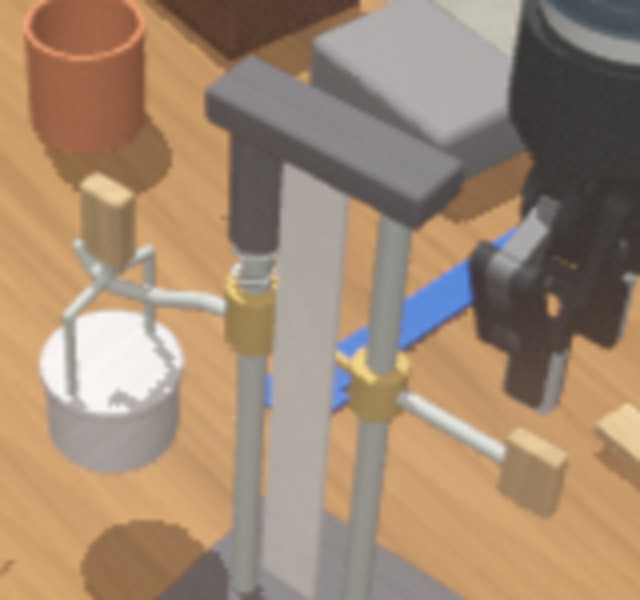

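```bash
python3 - <<'E'
from h import *
move_gripper(0,20)
movel(stw(0,-.152,.258),speed=.1); pause(.2)
z=.258
while z>.245:
    z-=.001; movel(stw(0,-.152,z),speed=.015)
    f=fz(8,.02)[0]; print(round(read_eef_pos()[2],4),f.round(2))
    if f[2]>1.0: break
f=fz(10,.02)[0]; print("contact",read_eef_pos().round(4),f.round(2),read_time_s())
movel(stw(0,-.152,.30),speed=.1)
print(read_time_s())
E
```

```text
0.2571 [ 0.16  0.14 -0.04]
0.256 [-0.27  0.36  0.28]
0.255 [-0.05  0.24  0.18]
0.254 [-0.19 -0.05  0.04]
0.253 [ 0.24 -0.28  0.07]
0.252 [0.17 0.03 0.41]
0.2511 [-0.53  0.23  1.51]
contact [ 0.57   -0.2023  0.2511] [-0.92  0.33  1.89] 45.8583
46.5
```

```bash
python3 - <<'E'
from h import *
p=stw(0,-.152,.36); movel(p,speed=.2)
try: move_ptp((.50,-.42,.36),down(SA))
except MotionError as e: print(e)
pause(.2);print(read_eef_pos().round(3),read_time_s())
for c in("top","side"):
    im=read_camera(c); cv2.imwrite(f"pics/{c}17.png",im[:,:,::-1]); np.save(c+"17.npy",im)
    for n in ["pointer_tip","marker_edge","marker_tab","hook_seat"]:
        print(c,n,[(np.round(d["at"],1).tolist(),round(d["confidence"],2)) for d in tip_of(c,n)[:2]])
    hz=.2049-.0244;ps=hz+.036;mz=.2153;g=(0,255,0)
    S=boxsegs(stw(0,0,0),Rz(SA),(-.005,-.163,mz-.018),(.005,-.137,mz+.018),g)
    b=(270,430,140,240) if c=="top" else (290,430,150,290)
    draw(c,c+"17b.png",[],(330,400,155,200) if c=="top" else (335,385,180,240),11,im)
    draw(c,c+"17c.png",S+[(stw(0,-.043,ps),stw(0,-.02,ps),(0,0,255)),(stw(0,-.038,mz),stw(0,-.07,mz),(255,0,0))],b,5,im)
print(read_time_s(), proj("side",stw(0,-.038,.2153)),proj("side",stw(0,-.043,.2165)),proj("top",stw(0,-.038,.2153)),proj("top",stw(0,-.043,.2165)))
E
```

```text
[ 0.502 -0.417  0.36 ] 48.0583
top pointer_tip []
top marker_edge []
top marker_tab [([414.1, 168.3], 0.62)]
top hook_seat [([299.8, 193.0], 0.7)]
side pointer_tip []
side marker_edge [([358.9, 215.5], 0.78)]
side marker_tab [([412.5, 248.9], 0.66), ([308.9, 199.4], 0.18)]
side hook_seat [([306.9, 196.6], 0.91)]
48.5583 [360.02131503 217.13932113] [362.29240682 217.97111013] [359.94103603 180.14588379] [362.41266284 179.45645528]
```

View pics/top17b.png

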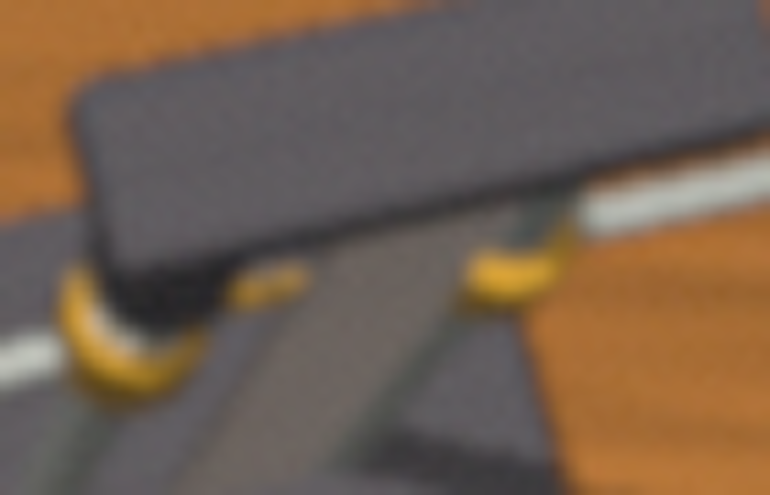

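View pics/side17b.png

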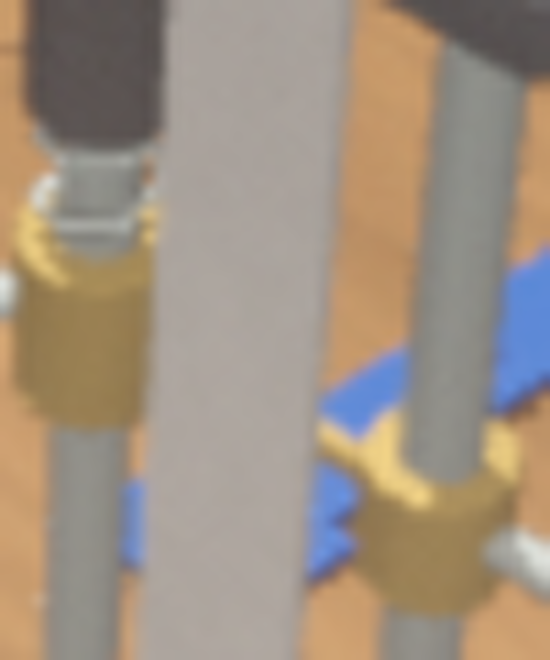

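View pics/side17c.png

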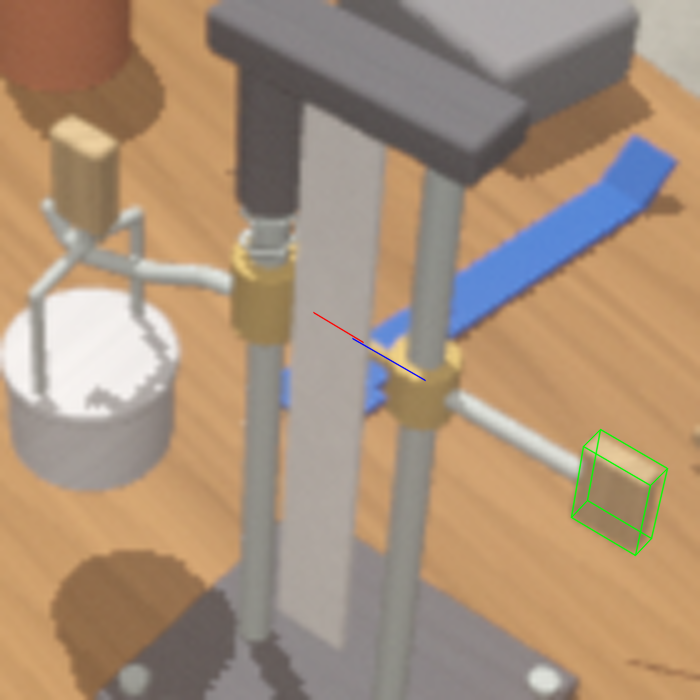

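```bash
python3 - <<'E'
from h import *
y=-.152;q=down(SA)
move_gripper(.035,20)
move_ptp(stw(0,y,.29),q)
movel(stw(0,y,.2165),speed=.1); pause(.1)
za=read_eef_pos()[2]
move_gripper(0,20); pause(.1)
z0=read_eef_pos()[2]; f=fz(5,.02)[0]; print(za.round(4),z0.round(4),f.round(2),read_time_s())
cmd=.2165+.0015+(z0-za)*.5
movel(stw(0,y,cmd),speed=.01); pause(.15)
z1=read_eef_pos()[2]; f=fz(5,.02)[0]; print("moved",round((z1-z0)*1e3,2),f.round(2))
if z1-z0<.0013:
    cmd+=.0015-(z1-z0); movel(stw(0,y,cmd),speed=.01); pause(.15); z1=read_eef_pos()[2]; print("moved",round((z1-z0)*1e3,2),fz(5,.02)[0].round(2))
move_gripper(.035,20)
movel(stw(0,y,.28),speed=.12)
print(read_time_s())
E
```

```text
0.2175 0.2171 [0.62 0.11 1.83] 51.4417
moved 0.53 [ 4.07 -1.09 -2.8 ]
moved 1.83 [ 4.87 -1.17 -2.99]
53.4583
```

```bash
python3 - <<'E'
from h import *
move_gripper(0,20)
movel(stw(0,-.152,.2565),speed=.08); pause(.15)
z=.2561
while z>.247:
    z-=.001; movel(stw(0,-.152,z),speed=.015)
    f=fz(7,.02)[0]; print(round(read_eef_pos()[2],4),f.round(2))
    if f[2]>1.0: break
f=fz(8,.02)[0]; print("contact",read_eef_pos().round(4),f.round(2),read_time_s())
movel(stw(0,-.152,.33),speed=.15)
im=read_camera("side");draw("side","s18.png",[],(280,440,130,280),4,im)
print(read_time_s())
E
```

```text
0.2552 [ 0.18 -0.11  0.14]
0.2541 [-0.19 -0.15 -0.25]
0.2531 [ 0.16  0.17 -0.24]
0.2523 [-0.    0.28  0.6 ]
0.2512 [ 0.17 -0.12  1.36]
contact [ 0.5701 -0.2024  0.2512] [ 0.37 -0.29  1.52] 56.45
57.175
```

View pics/s18.png

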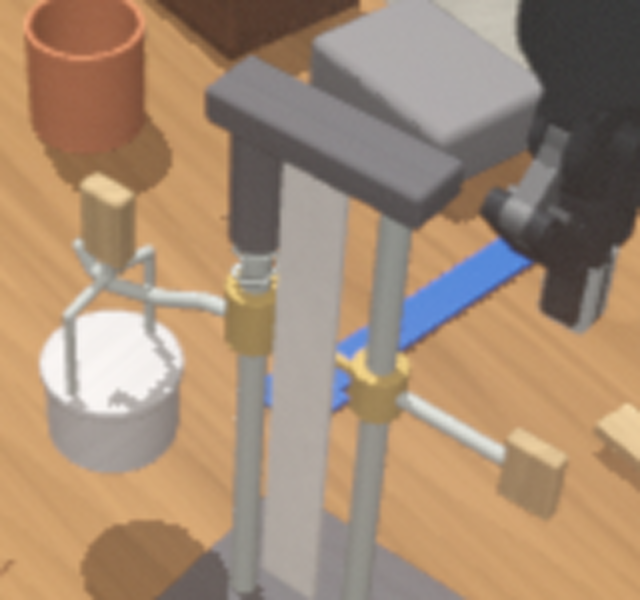

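```bash
python3 - <<'E'
from h import *
def crop(f): 
    im=cv2.imread(f)[130:280,280:440]; return cv2.resize(im,None,fx=4,fy=4,interpolation=cv2.INTER_CUBIC)
I={"0":crop("pics/side0.png"),"16":cv2.imread("pics/s16.png"),"17":crop("pics/side17.png"),"18":cv2.imread("pics/s18.png")}
for a,b in [(.2315,.2165),(.2165,.2155)]: print("px4/mm tab",4*(proj("side",stw(0,-.15,b))-proj("side",stw(0,-.15,a)))/((a-b)*1e3))
def ecc(A,B,box,init=(0,0)):
    x0,x1,y0,y1=box; m=np.zeros(A.shape[:2],np.uint8)
    T=cv2.cvtColor(A,cv2.COLOR_BGR2GRAY)[y0:y1,x0:x1]; G=cv2.cvtColor(B,cv2.COLOR_BGR2GRAY)
    W=np.array([[1,0,x0+init[0]],[0,1,y0+init[1]]],np.float32)
    c,W=cv2.findTransformECC(T,G,W,cv2.MOTION_TRANSLATION,(3,300,1e-6),None,3)
    return round(c,4),(W[:,2]-[x0,y0]).round(2)
tab=(498,572,424,522); col=(345,412,345,425)
for n,bx in(("tab",tab),("collar",col),("hookcollar",(222,280,275,355)),("can",(40,185,310,470)),("grip",(75,140,165,270))):
    for a,b,i in(("16","17",(0,0)),("16","18",(0,0)),("17","18",(0,0)),("16","0",(0,-25) if n in("tab","collar") else (0,-40))):
        if b=="0" and n in("can","grip"): continue
        try: print(n,a,b,ecc(I[a],I[b],bx,i))
        except Exception as e: print(n,a,b,"fail")
E
```

```text
px4/mm tab [-0.32073471  1.58136387]
px4/mm tab [-0.31624355  1.55922048]
tab 16 17 (0.9976, array([-0.26,  1.44]))
tab 16 18 (0.998, array([-0.31,  1.15]))
tab 17 18 (0.9987, array([-0.06, -0.29]))
tab 16 0 (0.986, array([  5.18, -26.4 ]))
collar 16 17 (0.9885, array([-0.11,  1.1 ]))
collar 16 18 (0.9911, array([-0.14,  0.99]))
collar 17 18 (0.9982, array([ 0.  , -0.12]))
collar 16 0 (0.8185, array([  3.35, -28.13]))
hookcollar 16 17 (0.9988, array([0.05, 0.02]))
hookcollar 16 18 (0.999, array([0.02, 0.  ]))
hookcollar 17 18 (0.9988, array([0.03, 0.  ]))
hookcollar 16 0 (0.3552, array([  1.68, -24.09]))
can 16 17 (0.9998, array([0.  , 0.03]))
can 16 18 (0.9999, array([0.02, 0.02]))
can 17 18 (0.9999, array([0.02, 0.03]))
grip 16 17 (0.9996, array([ 0.01, -0.02]))
grip 16 18 (0.9996, array([ 0.01, -0.03]))
grip 17 18 (0.9997, array([-0.  , -0.03]))
```

```bash
python3 - <<'E'
from h import *
y=-.152
move_gripper(.035,20)
movel(stw(0,y,.2155),speed=.15); pause(.15)
move_gripper(0,20); pause(.1)
z0=read_eef_pos()[2]
cmd=.2155
for k in range(3):
    cmd+=.0025-(read_eef_pos()[2]-z0); movel(stw(0,y,cmd),speed=.01); pause(.12)
    m=read_eef_pos()[2]-z0; print(round(m*1e3,2),read_ft_force().round(2))
    if m>.0022: break
move_gripper(.035,20)
movel(stw(0,y,.32),speed=.15)
im=read_camera("side");draw("side","s19.png",[],(280,440,130,280),4,im)
print(read_time_s())
A=cv2.cvtColor(cv2.imread("pics/s18.png"),cv2.COLOR_BGR2GRAY);G=cv2.cvtColor(cv2.imread("pics/s19.png"),cv2.COLOR_BGR2GRAY)
for x0,x1,y0,y1 in((498,572,424,522),(345,412,345,425),(222,280,275,355),(40,185,310,470)):
    W=np.array([[1,0,x0],[0,1,y0]],np.float32)
    c,W=cv2.findTransformECC(A[y0:y1,x0:x1],G,W,cv2.MOTION_TRANSLATION,(3,300,1e-6),None,3); print(round(c,4),W[:,2]-[x0,y0])
E
```

```text
1.88 [ 4.17 -1.75 -3.02]
2.77 [ 4.28 -0.82 -2.89]
61.2333
0.9964 [ 0.68673706 -4.00601196]
0.9727 [ 0.71240234 -3.9720459 ]
0.999 [0.03573608 0.00027466]
0.9999 [0.02077103 0.01138306]
```

View pics/s19.png

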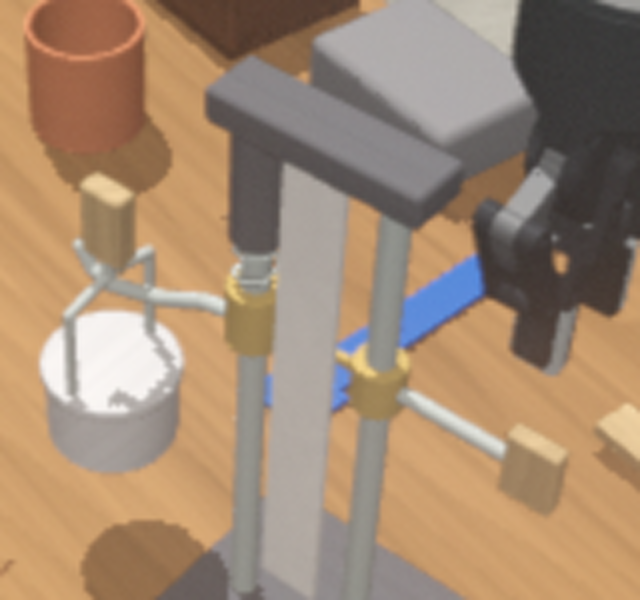

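```bash
python3 - <<'E'
from h import *
print(read_time_s()); sign_off()
E
```

```text
61.2333
the job is handed in; nothing more can be done
```

The canister is hanging by its bail on the hook, the marker is set level with where I calculate the pointer to be, and I handed in at 61.2 s with the gripper clear. The one check I could not make was seeing the pointer tip meet the marker's edge. The scale's plate hid both from both cameras, and the networks never found the pointer.

- **Hanging:** The lifted weight was about 2.44 N. I lowered it in small steps along the spring's force line. The bail first took load at a tool height of 0.2421 m and carried everything at 0.2177 m, a dip of about 24.4 mm. On release, the pictures before and after showed no movement of the canister or hook. There was about 1 N of sideways force just before I let go.
- **Marker:** I set it by calculation from that bail contact height and the dip, which put the pointer at about 0.2165 m. I found the marker's height by touching its tab from above.
    - **Mistake and fix:** My two check touches after sliding it each nudged the marker down; picture matching showed about 0.9 mm for the first. I pinched the tab again and moved it back up.
    - **Final position:** The last picture comparison puts the marker at about 0.2168 m, roughly level to within 1 mm.

I moved nothing else on the bench, and neither the canister nor the hook shifted in the last pictures.

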